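# Set the crisper door wider on its stay

## Task

The bread crisper's door stands ajar on its stay. Open the door wider: by the black knob, lift the stay bar off its pin and drop the round hole nearest the knob over the pin, so that the bar lies down level and fully home; then let go. Feel gently for the pin, never bear down on it hard, and leave the jar, mug and timer where they are.

Things in the scene. Friction and masses are not known exactly. Their poses are not given: they have to be found in the camera images.
- case: The bread crisper: a fixed stainless case 200 deep (x) x 260 wide (y) x 140 high on four feet, with a glazed door on its front (-x) face. Origin under its centre on the worktop; axes x to its back, y to its left, z up.
- pin_plate: Steel foot plate 56 x 34 x 5 mm on the case's roof near the front, axes parallel to the case's; origin level with its underside, midway across, 15 mm behind its front edge (its centre is at x = 13 mm). From its slot (along x) rises a shoulder 20 mm across, top 14 mm above the origin, and on it the upright pin, 9 mm thick, tip chamfered over the last 1 mm, top 24.5 mm above the origin.
- door_hinge (a point): Point on the upright hinge line of the door, at the front left edge of the case, at the height of the seated bar's underside (154 mm).
- door (a joint): Door opening angle in rad: 0 shut, growing as the free (right) edge swings towards the robot, to 1.0. About 0.24 at the start, 0.55 to 0.71 at the goal. Stiff friction hinge: stays where left; takes about 2 N at the stay's pivot to move.
- stay_pivot (a point): The stay's pivot on the door's top, 150 mm from the hinge line; height of the bar's underside. The bar swings and tips up freely here. Steel strip 204 x 25 x 5 mm; along it from the pivot: a slot 37 long, 11 wide centred at 78 mm (the pin stands in it at the start, anywhere along it), an 11 mm round hole at 106 mm, another at 132 mm, the knob at 188 mm.
- stay (a joint): Tip-up angle of the stay bar in rad: 0 level (lowest, the seated position, held by a stop), to 0.8; it falls back by its weight when let go (bar and knob about 0.22 kg). With the slot over the pin it must tip up 0.12 to 0.18 rad to clear the pin.
- far_hole (a point): Centre of the round hole nearest the knob, on the bar's underside, 132 mm from the pivot. Axes of the bar: x from the pivot to the knob, z up through its thickness.
- knob (a point): Centre of the round black upright knob, 21 mm thick, 188 mm from the pivot, 30 mm above the bar's underside (25 mm above its upper face); its grip reaches 15 mm up and down from here. It stands on the bar's tail, thin spring steel from 150 mm on: pressing or pulling the knob up or down bends it about 1 mm for each 2 N, sagging 0.5 mm by itself. The force on the pin is 1.4 times that on the knob.
- jar: Bystander: spice jar with mustard-coloured cap, 42 mm across, 96 high, origin under its centre, left of the case.
- mug: Bystander: white cup 62 x 88 x 50 mm, origin under it, right of the case.
- timer: Bystander: white kitchen timer 66 x 66 x 20 mm, origin under its centre, right of the case.
- slot_top (a point): Point 24.5 mm above the plate's origin, level with the pin's top. The pin is clamped in the slot anywhere from 3 to 23 mm behind this point along the plate's x, at y = 0; it does not shift and its place is not measured. Find it by feel: a bar that rests on the pin meets resistance at about 0.08 rad, one whose hole is over it drops on. Over 15 N on the pin counts as forcing.

How it is judged:
By the outcome, as a careful person would: the job done as asked, in the order asked, and still so for the second after the job is handed in, with the robot touching nothing.
It also fails if it takes over 58 s, if anything falls off the work surface, if the arm or the gripper's body presses on something with over 40 N, if the wrist force passes 120 N, or if a joint passes its speed limit or range.

## Robot

A 6-joint arm with a two-finger parallel gripper is mounted at the origin on a cart in front of the work surface, level with it; the furniture and walls round the work are solid. World frame = base frame: x ahead of the robot, y to its left, z up, the work surface at z = 0. Lengths are in m, angles in rad, forces in N, time in s.
With the tool pointing down it reaches from about 0.35 to 0.975 m from the base axis. Payload 4.9 kg.
Tool frame: the origin (TCP) lies on the centre line of the jaws, within the pads' length; the fingertips stand 11 mm ahead of it and the grasp point (between the pads) lies 8 mm behind it; z points along the fingers, y is the direction in which the jaws open and shut (so a half turn about z gives the same grasp; the last joint's range is limited). The gripper opens to 85 mm and grips with 20 to 120 N. Pads are 22 mm wide; open, the fingers measure 114 mm over their backs; the gripper's body (76 mm by 85 mm) begins 54 mm behind the grasp point. The pads swing forward as they close: fully open they stand 13 mm farther back than shut.
Start: joints at [1.222, 0.053, 1.613, -0, 1.476, -0.119], TCP at [0.142, 0.609, 0.242] pointing down, gripper open.
Joint ranges: [-3.01, 3.01], [-1.01, 2.22], [0.06, 2.58], [-1.02, 4.17], [0.09, 2.62], [-3.14, 3.14]. Speed limits (rad/s): [2.57, 2.57, 3.14, 3.14, 3.14, 3.14].

## Interface

Orientations are given as a rotation vector (axis times angle).
In Python, from station import ctrl gives the robot as it stands.
- The arm moves only by the tool send_rows, never from a script. Its argument "series" is a list of rows, each an object of numbers: "tx", "ty", "tz": the shift along the tool's x, y, z in cm; "wx", "wy", "wz": the turn, a rotation vector about the tool's x, y, z in rad; "jaw": the closure, from 0 (fully open) to 1 (shut). In form: [{"tx": .., "ty": .., "tz": .., "wx": .., "wy": .., "wz": .., "jaw": ..}, ...]. A call has 1 to 5 rows; each row shifts and turns the pose as measured when the row begins, along the tool's axes as they then stand; what a row does not reach is not made up. A row lasts 1/8 s, in which the tool goes at most 62.5 mm and 10.7 degrees, less where a joint would pass 70% of its speed; a pose out of reach is approached as far as the arm can. A call is refused whole if a number of a shift passes 6.25 or a number of a turn 0.188, either way. A call with a gripper value outside its range is refused whole. The fingers move at their own pace and stop on an object; "squeeze" is the grip in N (left out, the last holds). Time passes only in rows, so rows that do not move let the fingers close. It gives the time, the measured TCP pose, the force and the opening at its end, in the units of the state.
- ctrl.get_obs(): the state, without advancing time (a new reading comes with each control period).
- ctrl.get_image(name): name is "scene" or "top" or "wrist"; returns the picture (384x512x3 uint8, red, green, blue); there is no depth.
- ctrl.camera_info(name): a dict with "mtx" (3x3 intrinsics, pixels), "R" (3x3) and "t" (3): a world point X has camera coordinates R X + t. Camera axes: x right, y down, z forward; pixel columns grow to the right and rows downward; lengths in m; the calibration is good to about 2 mm. A picture is of the moment at which its call begins: read the wrist's pose just before it. camera_info takes no time and is no camera call; for the wrist camera it gives the pose at the moment of the call.
- ctrl.finish_job(): hands the job in, once; it reports no verdict.
The state is a dict: "t": time; "q": joint angles; "dq": joint speeds; "effort": joint torques, N m; "tool_pos": TCP position; "tool_rot": TCP orientation; "contact_force": force on the tool from outside, world axes, zero at the start; "wrist_torque": the same for the moment, N m; "opening": finger opening in m.
Only numpy, scipy, OpenCV 4.12 (cv2) and the standard library are available. Lean on these libraries where they do the work, as an engineer would, in place of code of your own. Each camera call takes 0.05 s, during which the arm holds its last target.

## Working session

There is one attempt and no reset: what is moved stays moved. The work goes in short steps, Python scripts to look and compute and a tool call to move; the robot and the scene stay as the last step left them, time stands still between calls to the robot, and variables do not carry over. Pictures are saved under pics/ and viewed, and the job is handed in when it is done.

Besides the shell and the picture viewer there is one more tool, called after "Emit:" by a JSON object that holds its "op" and its "data". send_rows: Moves the arm, as the interface text tells. Its arguments: {"type":"object","properties":{"series":{"type":"array"},"squeeze":{"type":"number"}},"required":["series"]}

```bash
mkdir -p pics; ls
python3 - <<'E'
from station import ctrl
import cv2,numpy as np
o=ctrl.get_obs()
for k,v in o.items(): print(k,np.round(v,4))
for n in ["scene","top"]:
    im=ctrl.get_image(n); cv2.imwrite(f"pics/{n}0.png",im[:,:,::-1])
    c=ctrl.camera_info(n); print(n,{k:np.round(v,4).tolist() for k,v in c.items()})
E
```

```text
pics
t 0.0
q [ 1.222   0.0534  1.6143 -0.      1.476  -0.119 ]
dq [ 0.0003  0.      0.0002 -0.0001  0.0011  0.0014]
effort [-1.00000e-03 -3.93692e+01 -3.70170e+01 -1.00000e-04  6.90000e-03
  0.00000e+00]
tool_pos [0.1422 0.608  0.241 ]
tool_rot [-0.3601 -3.1204  0.0032]
contact_force [-0.7519 -0.283  -0.1019]
wrist_torque [-0.01    0.0213  0.0019]
opening 0.0852
scene {'mtx': [[483.6001, 0.0, 255.0475], [0.0, 483.6001, 191.5715], [0.0, 0.0, 1.0]], 'R': [[-0.7705, -0.6373, 0.0136], [-0.2638, 0.2994, -0.9169], [0.5803, -0.7101, -0.3988]], 't': [0.401, 0.272, 1.5448]}
top {'mtx': [[448.3699, 0.0, 253.5103], [0.0, 448.3699, 191.4153], [0.0, 0.0, 1.0]], 'R': [[0.004, -0.9998, -0.0191], [-0.9927, -0.0017, -0.1202], [0.1201, 0.0195, -0.9926]], 't': [0.0081, 0.5505, 1.4413]}
```

View pics/scene0.png

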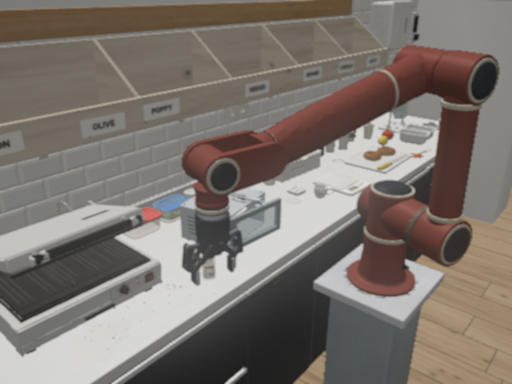

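View pics/top0.png

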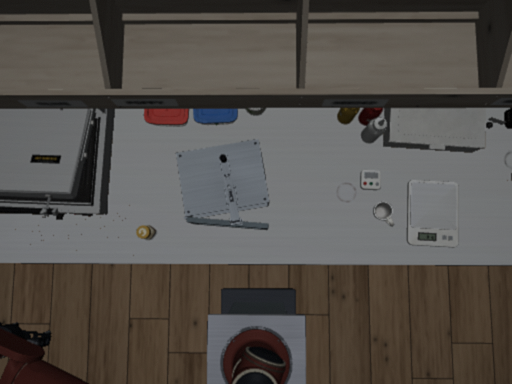

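Run:
```python
import cv2
im=cv2.imread("pics/top0.png")[125:245,165:285]
cv2.imwrite("pics/top0c.png",cv2.resize(im,(720,720),interpolation=cv2.INTER_CUBIC)[:600])
```

```text
(no output)
```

View pics/top0c.png

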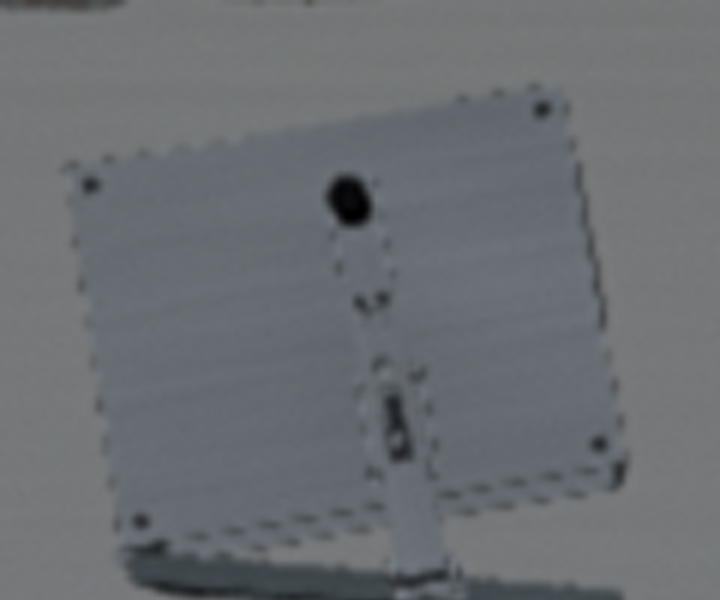

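```bash
cat > h.py <<'E'
import numpy as np,cv2
from station import ctrl
def pix2w(c,u,v,z):
    K,R,t=[np.array(c[k]) for k in("mtx","R","t")]
    d=R.T@np.linalg.inv(K)@np.array([u,v,1.]); o=-R.T@t
    return o+d*(z-o[2])/d[2]
def w2pix(c,X):
    K,R,t=[np.array(c[k]) for k in("mtx","R","t")]
    p=K@(R@np.array(X)+t); return p[:2]/p[2]
E
python3 - <<'E'
from h import *
c=ctrl.camera_info("top")
for n,u,v,z in [("knobtop",350,200,.199),("c1",70,165,.14),("c2",562,90,.14),("c3",622,462,.14),("c4",122,545,.14),("slotfront",403,462,.159),("slotback",390,392,.159),("farhole",372,302,.159),("pivot",430,578,.159),("doorfree",620,597,.15)]:
    print(n,np.round(pix2w(c,u/6+165-.5+1/12,v/6+125-.5+1/12,z),4))
E
```

```text
knobtop [0.6297 0.097  0.199 ]
c1 [0.6596 0.247  0.14  ]
c2 [ 0.699  -0.0064  0.14  ]
c3 [ 0.5065 -0.0373  0.14  ]
c4 [0.4637 0.2157 0.14  ]
slotfront [0.5044 0.0724 0.159 ]
slotback [0.5397 0.0793 0.159 ]
farhole [0.5853 0.0888 0.159 ]
pivot [0.4464 0.0584 0.159 ]
doorfree [ 0.4377 -0.0362  0.15  ]
```

```bash
cat >> h.py <<'E'
from scipy.spatial.transform import Rotation as Ro
def tool():
    o=ctrl.get_obs(); return np.array(o["tool_pos"]),Ro.from_rotvec(o["tool_rot"]),o
def plan(pos,rot):
    p,R,o=tool()
    d=R.inv().apply(np.array(pos)-p)*100; w=(R.inv()*rot).as_rotvec()
    print("t",round(o["t"],3),"p",np.round(p,4),"F",np.round(o["contact_force"],2),"M",np.round(o["wrist_torque"],2),"open",round(o["opening"],4)); print("d cm",np.round(d,2),"w",np.round(w,3))
def down(yaw,tilt=0):
    # tool y = world dir (yaw+90deg), tool z down, tool x = toward -(yaw); tilt about tool y
    x=np.array([-np.cos(yaw),-np.sin(yaw),0]);z=np.array([0,0,-1.]);y=np.cross(z,x)
    return Ro.from_matrix(np.c_[x,y,z])*Ro.from_rotvec([0,tilt,0])
E
python3 - <<'E'
from h import *
c=ctrl.camera_info("wrist"); p,R,o=tool()
print(R.as_matrix().round(3)); Rc=np.array(c["R"]); pc=-Rc.T@c["t"]
print("cam in tool",R.inv().apply(pc-p).round(4), (R.as_matrix().T@Rc.T).round(3), c["mtx"])
print(down(.2).as_matrix().round(3))
plan([.50,.07,.38],down(.2))
E
```

```text
[[-0.974  0.228 -0.001]
 [ 0.228  0.974 -0.002]
 [ 0.    -0.002 -1.   ]]
cam in tool [ 0.0682  0.0007 -0.1307] [[-0.001 -0.963 -0.269]
 [ 1.    -0.001  0.   ]
 [-0.    -0.269  0.963]] [[291.26294857   0.         259.51359877]
 [  0.         291.26294857 191.35195071]
 [  0.           0.           1.        ]]
[[-0.98  -0.199  0.   ]
 [-0.199  0.98   0.   ]
 [-0.     0.    -1.   ]]
t 0.1 p [0.1422 0.6081 0.2412] F [-0.65 -1.29  0.88] M [-0.02  0.03 -0.01] open 0.0856
d cm [-47.09 -44.27 -13.81] w [-0.002 -0.001 -0.43 ]
```

Emit:
{"op": "send_rows", "data": {"series": [{"tx":-3,"ty":-3,"tz":-2},{"tx":-4,"ty":-3.8,"tz":-2},{"tx":-4,"ty":-3.8,"tz":-2},{"tx":-4,"ty":-3.8,"tz":-2},{"tx":-4,"ty":-3.8,"tz":-1.5}]}}

```text
invalid input at $.series[0]: expected keys tx, ty, tz, wx, wy, wz, jaw
```

Emit:
{"op": "send_rows", "data": {"series": [{"tx":-4,"ty":-3.8,"tz":-1.5},{"tx":-4,"ty":-3.8,"tz":-1},{"tx":-4,"ty":-3.8,"tz":-1},{"tx":-4,"ty":-3.8,"tz":-0.8},{"tx":-4,"ty":-3.8,"tz":0}]}}

```text
invalid input at $.series[0]: expected keys tx, ty, tz, wx, wy, wz, jaw
```

Run:
```python
from h import *
plan([.50,.07,.38],down(.2))
```

```text
t 0.1 p [0.1422 0.6081 0.2412] F [-0.65 -1.29  0.88] M [-0.02  0.03 -0.01] open 0.0856
d cm [-47.09 -44.27 -13.81] w [-0.002 -0.001 -0.43 ]
```

Emit:
{"op": "send_rows", "data": {"series": [{"tx":-3,"ty":-3,"tz":-2,"wx":0,"wy":0,"wz":0,"jaw":0},{"tx":-4,"ty":-3.8,"tz":-2,"wx":0,"wy":0,"wz":0,"jaw":0},{"tx":-4,"ty":-3.8,"tz":-2,"wx":0,"wy":0,"wz":0,"jaw":0},{"tx":-4,"ty":-3.8,"tz":-2,"wx":0,"wy":0,"wz":0,"jaw":0},{"tx":-4,"ty":-3.8,"tz":-1.5,"wx":0,"wy":0,"wz":0,"jaw":0}]}}

```text
t: 0.72
tool_pos: [0.287, 0.3825, 0.334]
tool_rot: [-0.349, -3.119, 0.017]
contact_force: [-0.3, 0.4, 0.9]
opening: 0.0852
```

Emit:
{"op": "send_rows", "data": {"series": [{"tx":-4,"ty":-3.8,"tz":-1.5,"wx":0,"wy":0,"wz":0,"jaw":0},{"tx":-4,"ty":-3.8,"tz":-1,"wx":0,"wy":0,"wz":0,"jaw":0},{"tx":-4,"ty":-3.8,"tz":-1,"wx":0,"wy":0,"wz":0,"jaw":0},{"tx":-4,"ty":-3.8,"tz":-0.8,"wx":0,"wy":0,"wz":0,"jaw":0},{"tx":-4,"ty":-3.8,"tz":0,"wx":0,"wy":0,"wz":0,"jaw":0}]}}

```text
t: 1.35
tool_pos: [0.4434, 0.1452, 0.3802]
tool_rot: [-0.347, -3.122, 0.015]
contact_force: [1.3, 1.1, 0.3]
opening: 0.0854
```

Run:
```python
from h import *
plan([.50,.07,.38],down(.2))
```

```text
t 1.35 p [0.4434 0.1452 0.3802] F [1.25 1.09 0.27] M [ 0.03 -0.07  0.  ] open 0.0854
d cm [-7.17 -6.09  0.08] w [-0.01  -0.001 -0.422]
```

Emit:
{"op": "send_rows", "data": {"series": [{"tx":-3.6,"ty":-3,"tz":0,"wx":0,"wy":0,"wz":-0.14,"jaw":0},{"tx":-3.1,"ty":-3.5,"tz":0,"wx":0,"wy":0,"wz":-0.14,"jaw":0},{"tx":0,"ty":0,"tz":0,"wx":0,"wy":0,"wz":-0.14,"jaw":0},{"tx":0,"ty":0,"tz":0,"wx":0,"wy":0,"wz":0,"jaw":0}]}}

```text
t: 1.85
tool_pos: [0.5024, 0.064, 0.3782]
tool_rot: [0.318, -3.119, 0.014]
contact_force: [-0.6, -0.0, 0.4]
opening: 0.0854
```

Run:
```python
from h import *
plan([.50,.07,.38],down(.2))
c=ctrl.camera_info("wrist")
im=ctrl.get_image("wrist"); cv2.imwrite("pics/w1.png",im[:,:,::-1]); 
import pickle; pickle.dump({k:np.array(v) for k,v in c.items()},open("w1.pkl","wb"))
cv2.imwrite("pics/w1b.png",cv2.resize(im[:,:,::-1],(800,600),interpolation=cv2.INTER_CUBIC))
```

```text
t 1.85 p [0.5024 0.064  0.3782] F [-0.63 -0.02  0.41] M [-0.01  0.    0.05] open 0.0854
d cm [ 0.11  0.63 -0.18] w [-0.008 -0.007  0.003]
```

View pics/w1b.png

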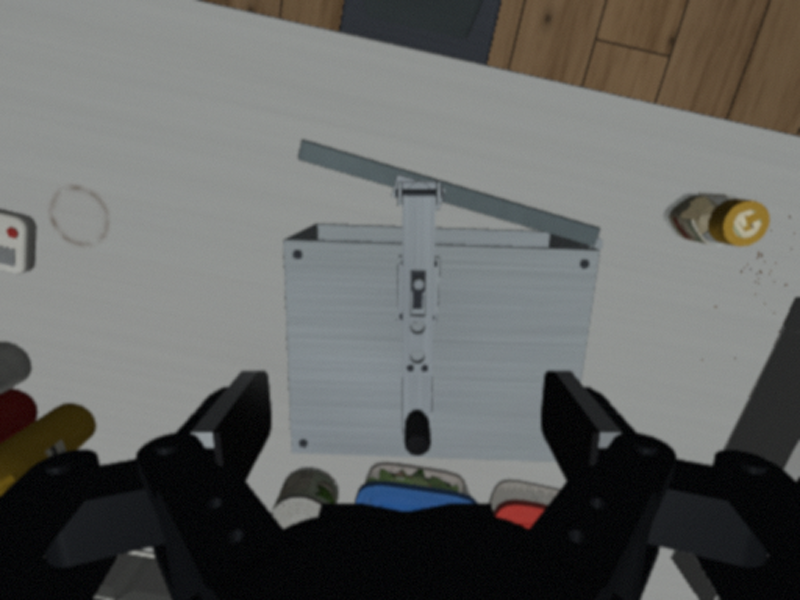

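Run:
```python
import cv2
im=cv2.imread("pics/w1.png")
cv2.imwrite("pics/w1c.png",cv2.resize(im[100:200,200:333],(798,600),interpolation=cv2.INTER_CUBIC))
cv2.imwrite("pics/w1d.png",cv2.resize(im[195:295,200:333],(798,600),interpolation=cv2.INTER_CUBIC))
```

```text
(no output)
```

View pics/w1c.png

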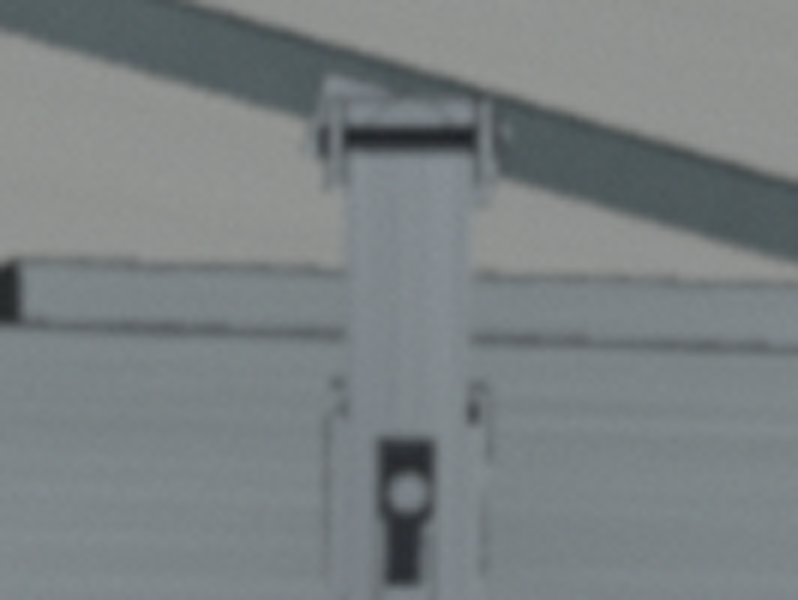

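View pics/w1d.png

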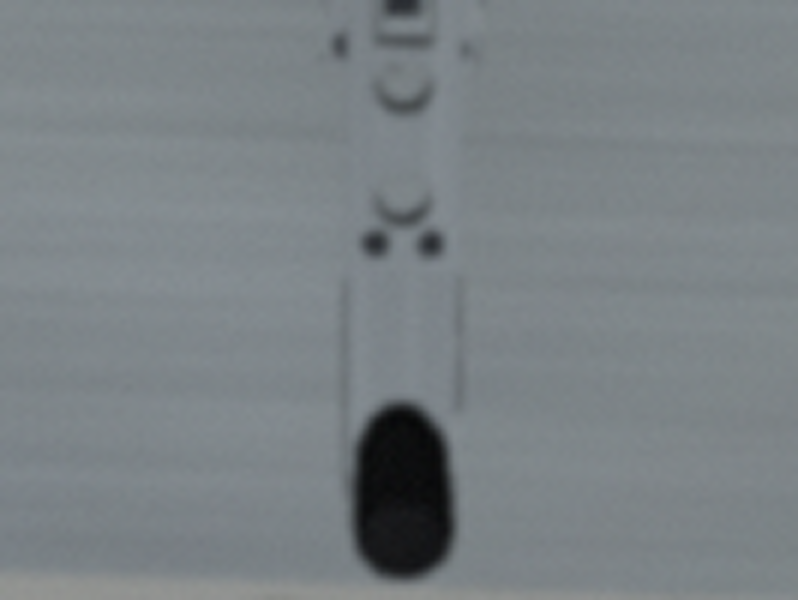

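Run:
```python
from h import *
import pickle
c=pickle.load(open("w1.pkl","rb"))
P={}
def C(n,x,y,z,o=100): P[n]=pix2w(c,x/6+200-.42,y/6+o-.42,z); print(n,np.round(P[n],4))
def B(n,x,y,z): P[n]=pix2w(c,x*.64-.2,y*.64-.2,z); print(n,np.round(P[n],4))
C("pin",407,492,.1645);C("slotf",407,440,.159);C("slotb",403,42,.159,195);C("near",404,84,.159,195);C("far",403,198,.159,195);C("knob",402,528,.199,195);C("axis",410,137,.159)
C("f1",20,322,.14);C("f2",798,350,.14)
B("FR",284,239,.14);B("FL",600,250,.14);B("BR",291,453,.14);
C("plateFL",490,385,.145); C("plateFR",328,385,.145)
d=P["knob"]-P["slotf"];print("bar ang",np.arctan2(d[1],d[0]), np.linalg.norm(d[:2]),188-59.5)
d=P["far"]-P["slotf"];print("bar ang",np.arctan2(d[1],d[0]), np.linalg.norm(d[:2]),132-59.5)
d=P["f2"]-P["f1"];print("yaw",np.arctan2(-d[0],d[1]))
d=P["FL"]-P["FR"];print("yaw",np.arctan2(-d[0],d[1]),np.linalg.norm(d))
d=P["BR"]-P["FR"];print("yaw",np.arctan2(d[1],d[0]),np.linalg.norm(d))
```

```text
pin [0.5148 0.0754 0.1645]
slotf [0.5053 0.0735 0.159 ]
slotb [0.5415 0.0804 0.159 ]
near [0.5505 0.0825 0.159 ]
far [0.5758 0.0876 0.159 ]
knob [0.6296 0.0982 0.199 ]
axis [0.4463 0.0616 0.159 ]
f1 [ 0.5008 -0.0109  0.14  ]
f2 [0.4733 0.1518 0.14  ]
FR [ 0.5057 -0.0376  0.14  ]
FL [0.4625 0.2162 0.14  ]
BR [ 0.7018 -0.005   0.14  ]
plateFL [0.493 0.089 0.145]
plateFR [0.4999 0.0556 0.145 ]
bar ang 0.19570065948734944 0.12662785726784503 128.5
bar ang 0.19752245936661486 0.07183826554225756 72.5
yaw 0.1674112633092609
yaw 0.1685914247284644 0.2573940817958267
yaw 0.16486289787017172 0.19880773127052068
```

```bash
cat >> h.py <<'E'
import pickle
from scipy.optimize import fsolve
H=np.array([.4590,.2125]); PIN=np.array([.5148,.0754]); K=.025
def piv(hole,L=.132):
    # pivot with door circle and distance L to hole
    f=lambda p:[np.hypot(*(p-H))-.15,np.hypot(*(p-hole))-L]
    return fsolve(f,np.array([.40,.08]))
def pose(P,ang,phi,k=None):
    k=K if k is None else k
    u=np.array([np.cos(ang),np.sin(ang)])
    xy=P+u*(.188*np.cos(phi)-k*np.sin(phi))
    return np.r_[xy,.154+.188*np.sin(phi)+k*np.cos(phi)],down(ang,-phi)
def goal(hole,phi,k=None):
    P=piv(hole); d=hole-P; return pose(P,np.arctan2(d[1],d[0]),phi,k)
E
python3 - <<'E'
from h import *
c=pickle.load(open("w1.pkl","rb"))
for z in(.14,.15):
    a=pix2w(c,303*.64,140*.64,z);b=pix2w(c,598*.64,226*.64,z);d=b-a
    print(a,b,"door ang",np.arctan2(-d[0],d[1]), np.linalg.norm(d))
ex=np.array([np.cos(.167),np.sin(.167)])
for s in(-.008,-.004,0,.004,.008):
    h=PIN+s*ex;P=piv(h);d=h-P
    dd=P-H; th=-.167-np.pi/2-0; 
    print(s,P.round(4),"bar",np.arctan2(d[1],d[0]).round(3),"door",(np.arctan2(-dd[1]*0+ -dd[0],-dd[1])+.167).round(3), goal(h,0)[0].round(4), goal(h,.2)[0].round(4))
plan([.6296,.0982,.28],down(.196))
plan([.6296,.0982,.179],down(.196))
E
```

```text
[ 0.42716408 -0.03304434  0.14      ] [0.44440392 0.20888751 0.14      ] door ang -0.07113882128947277 0.24254532035334858
[ 0.42741582 -0.03073512  0.15      ] [0.44418894 0.20464708 0.15      ] door ang -0.07113882128947291 0.23597906229746643
-0.008 [0.3756 0.0878] bar -0.104 door 0.756 [0.5626 0.0682 0.179 ] [0.5539 0.0692 0.2159]
-0.004 [0.3793 0.0854] bar -0.081 door 0.727 [0.5667 0.0702 0.179 ] [0.558  0.0709 0.2159]
0 [0.383  0.0832] bar -0.059 door 0.698 [0.5707 0.0721 0.179 ] [0.562  0.0726 0.2159]
0.004 [0.3868 0.081 ] bar -0.037 door 0.669 [0.5747 0.074  0.179 ] [0.566  0.0743 0.2159]
0.008 [0.3907 0.0789] bar -0.017 door 0.64 [0.5787 0.0758 0.179 ] [0.57   0.0759 0.2159]
t 1.9 p [0.5023 0.0642 0.3781] F [ 0.17 -0.54 -0.42] M [ 0.02  0.   -0.02] open 0.0852
d cm [-13.23   0.85   9.71] w [-0.008 -0.007  0.007]
t 1.9 p [0.5023 0.0642 0.3781] F [ 0.17 -0.54 -0.42] M [ 0.02  0.   -0.02] open 0.0852
d cm [-13.3    0.94  19.81] w [-0.008 -0.007  0.007]
```

Emit:
{"op": "send_rows", "data": {"series": [{"tx":-4.5,"ty":0.3,"tz":2.5,"wx":-0.008,"wy":-0.007,"wz":0,"jaw":0},{"tx":-4.5,"ty":0.3,"tz":3.5,"wx":0,"wy":0,"wz":0,"jaw":0.2},{"tx":-4.3,"ty":0.3,"tz":4,"wx":0,"wy":0,"wz":0,"jaw":0.35},{"tx":0,"ty":0,"tz":2.5,"wx":0,"wy":0,"wz":0,"jaw":0.35},{"tx":0,"ty":0,"tz":0,"wx":0,"wy":0,"wz":0,"jaw":0.35}], "squeeze": 25}}

```text
t: 2.52
tool_pos: [0.6339, 0.1039, 0.251]
tool_rot: [-0.309, 3.123, -0.001]
contact_force: [1.0, 0.3, 0.5]
opening: 0.0557
```

Run:
```python
from h import *
plan([.6296,.0982,.179],down(.196))
c=ctrl.camera_info("wrist")
im=ctrl.get_image("wrist"); cv2.imwrite("pics/w2b.png",cv2.resize(im[:,:,::-1],(800,600),interpolation=cv2.INTER_CUBIC))
```

```text
t 2.525 p [0.6339 0.1039 0.251 ] F [0.96 0.34 0.52] M [0.01 0.02 0.01] open 0.0557
d cm [ 0.56 -0.47  7.2 ] w [-0.001  0.003  0.001]
```

View pics/w2b.png

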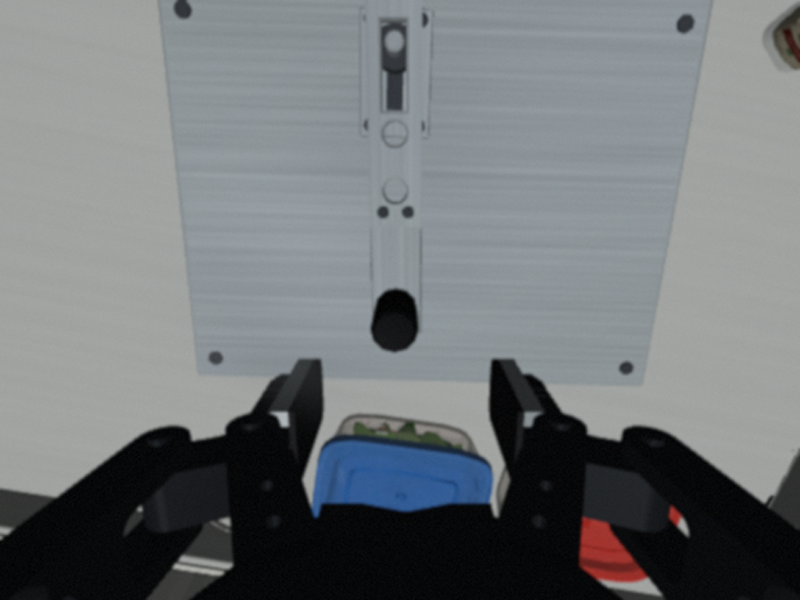

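Run:
```python
from h import *
c=ctrl.camera_info("wrist"); pickle.dump({k:np.array(v) for k,v in c.items()},open("w2.pkl","wb"))
for n,x,y,z in [("knob",394,327,.199),("pin",394,42,.1645),("far",395,189,.159),("near",395,132,.159)]:
    print(n,pix2w(c,x*.64-.2,y*.64-.2,z).round(4))
```

```text
knob [0.6316 0.0989 0.199 ]
pin [0.5164 0.0759 0.1645]
far [0.5769 0.0878 0.159 ]
near [0.5517 0.083  0.159 ]
```

Emit:
{"op": "send_rows", "data": {"series": [{"tx":0.4,"ty":-0.5,"tz":2.5,"wx":0,"wy":0,"wz":0,"jaw":0.35},{"tx":0,"ty":0,"tz":2.5,"wx":0,"wy":0,"wz":0,"jaw":0.35},{"tx":0,"ty":0,"tz":1.5,"wx":0,"wy":0,"wz":0,"jaw":0.35},{"tx":0,"ty":0,"tz":0,"wx":0,"wy":0,"wz":0,"jaw":0.35}]}}

```text
t: 3.08
tool_pos: [0.6345, 0.0992, 0.1961]
tool_rot: [-0.305, 3.106, -0.003]
contact_force: [0.5, 0.2, -0.2]
opening: 0.0555
```

Run:
```python
from h import *
plan([.6310,.0986,.179],down(.196))
```

```text
t 3.075 p [0.6345 0.0992 0.1961] F [ 0.51  0.17 -0.24] M [-0.   -0.02 -0.01] open 0.0555
d cm [0.39 0.01 1.71] w [-0.004  0.02  -0.   ]
```

Emit:
{"op": "send_rows", "data": {"series": [{"tx":0.5,"ty":0,"tz":1.2,"wx":0,"wy":0.02,"wz":0,"jaw":0.35},{"tx":0.2,"ty":0,"tz":0.8,"wx":0,"wy":0.01,"wz":0,"jaw":0.35},{"tx":0,"ty":0,"tz":0,"wx":0,"wy":0,"wz":0,"jaw":0.35}]}}

```text
t: 3.45
tool_pos: [0.6288, 0.0979, 0.1782]
tool_rot: [0.306, -3.12, 0.008]
contact_force: [-0.2, -0.7, -0.5]
opening: 0.0555
```

Run:
```python
from h import *
plan([.6310,.0986,.179],down(.196))
im=ctrl.get_image("wrist"); cv2.imwrite("pics/w3b.png",cv2.resize(im[:,:,::-1],(800,600),interpolation=cv2.INTER_CUBIC))
```

```text
t 3.45 p [0.6288 0.0979 0.1782] F [-0.24 -0.67 -0.52] M [ 0.01  0.01 -0.03] open 0.0555
d cm [-0.23  0.02 -0.09] w [-0.005 -0.007 -0.   ]
```

View pics/w3b.png

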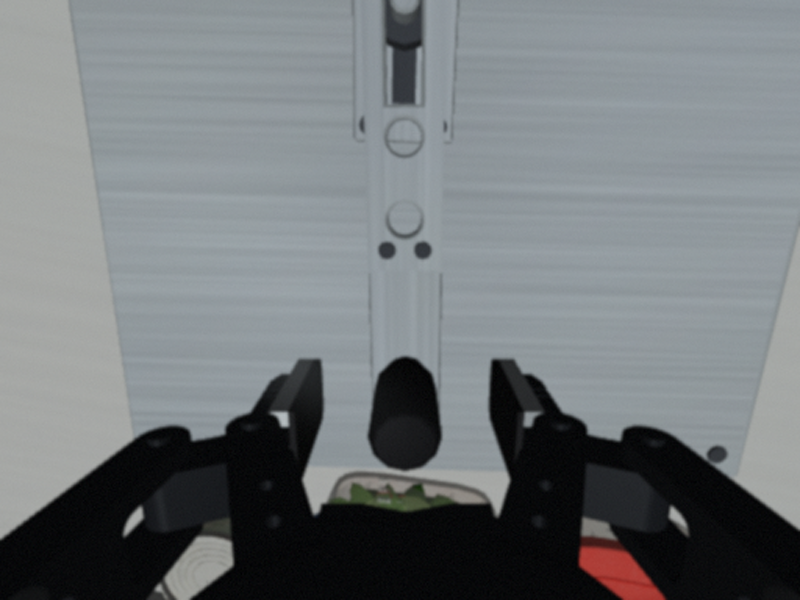

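Emit:
{"op": "send_rows", "data": {"series": [{"tx":-0.2,"ty":0,"tz":0,"wx":0,"wy":0,"wz":0,"jaw":0.6},{"tx":0,"ty":0,"tz":0,"wx":0,"wy":0,"wz":0,"jaw":1},{"tx":0,"ty":0,"tz":0,"wx":0,"wy":0,"wz":0,"jaw":1},{"tx":0,"ty":0,"tz":0,"wx":0,"wy":0,"wz":0,"jaw":1},{"tx":0,"ty":0,"tz":0,"wx":0,"wy":0,"wz":0,"jaw":1}], "squeeze": 30}}

```text
t: 4.12
tool_pos: [0.6316, 0.0983, 0.1794]
tool_rot: [0.306, -3.122, 0.008]
contact_force: [-0.0, -0.2, -0.4]
opening: 0.0203
```

Run:
```python
from h import *
plan([.6310,.0986,.179],down(.196))
P0=np.array([.4468,.062])
for f in(.06,.12,.18,.24): 
    p,R=pose(P0,.196,f); plan(p,R)
```

```text
t 4.125 p [0.6316 0.0983 0.1794] F [-0.01 -0.22 -0.44] M [0.11 0.02 0.06] open 0.0203
d cm [0.05 0.04 0.04] w [-0.005 -0.005 -0.001]
t 4.125 p [0.6316 0.0983 0.1794] F [-0.01 -0.22 -0.44] M [0.11 0.02 0.06] open 0.0203
d cm [ 0.22  0.03 -1.08] w [-0.005 -0.065 -0.   ]
t 4.125 p [0.6316 0.0983 0.1794] F [-0.01 -0.22 -0.44] M [0.11 0.02 0.06] open 0.0203
d cm [ 0.48  0.02 -2.19] w [-0.005 -0.125 -0.   ]
t 4.125 p [0.6316 0.0983 0.1794] F [-0.01 -0.22 -0.44] M [0.11 0.02 0.06] open 0.0203
d cm [ 0.8   0.02 -3.28] w [-0.005 -0.185 -0.   ]
t 4.125 p [0.6316 0.0983 0.1794] F [-0.01 -0.22 -0.44] M [0.11 0.02 0.06] open 0.0203
d cm [ 1.19  0.01 -4.35] w [-0.005 -0.245  0.   ]
```

Emit:
{"op": "send_rows", "data": {"series": [{"tx":0.12,"ty":0,"tz":-0.75,"wx":0,"wy":-0.04,"wz":0,"jaw":1},{"tx":0.12,"ty":0,"tz":-0.75,"wx":0,"wy":-0.04,"wz":0,"jaw":1},{"tx":0.12,"ty":0,"tz":-0.75,"wx":0,"wy":-0.04,"wz":0,"jaw":1},{"tx":0.12,"ty":0,"tz":-0.75,"wx":0,"wy":-0.04,"wz":0,"jaw":1}]}}

```text
t: 4.62
tool_pos: [0.6247, 0.0972, 0.2102]
tool_rot: [-0.291, 2.963, 0.017]
contact_force: [0.3, -0.1, -1.1]
opening: 0.0199
```

Run:
```python
from h import *
P0=np.array([.4468,.062])
for f in(.18,.24): 
    p,R=pose(P0,.196,f); plan(p,R)
```

```text
t 4.625 p [0.6247 0.0972 0.2102] F [ 0.29 -0.14 -1.06] M [ 0.03 -0.   -0.03] open 0.0199
d cm [ 0.05  0.01 -0.21] w [-0.005 -0.015  0.   ]
t 4.625 p [0.6247 0.0972 0.2102] F [ 0.29 -0.14 -1.06] M [ 0.03 -0.   -0.03] open 0.0199
d cm [ 0.25  0.   -1.33] w [-0.005 -0.075  0.   ]
```

Emit:
{"op": "send_rows", "data": {"series": [{"tx":0.13,"ty":0,"tz":-0.75,"wx":0,"wy":-0.04,"wz":0,"jaw":1},{"tx":0.13,"ty":0,"tz":-0.75,"wx":0,"wy":-0.04,"wz":0,"jaw":1},{"tx":0,"ty":0,"tz":0,"wx":0,"wy":0,"wz":0,"jaw":1}]}}

```text
t: 5.0
tool_pos: [0.6186, 0.0961, 0.2274]
tool_rot: [-0.282, 2.874, 0.028]
contact_force: [0.6, 0.2, -0.9]
opening: 0.0199
```

Run:
```python
from h import *
pl=PIN+[.0012,.0005]
print("target"); p,R=goal(pl,.24); plan(p,R)
# intermediate via hole distances: pivot angles
P0=np.array([.4468,.062]);P1=piv(pl)
a0=np.arctan2(*(P0-H)[::-1]);a1=np.arctan2(*(P1-H)[::-1]); print(a0,a1,np.hypot(*(P0-H)))
for s in (.25,.5,.75):
    a=a0+s*(a1-a0);P=H+.15*np.array([np.cos(a),np.sin(a)]);d=pl-P
    p,R=pose(P,np.arctan2(d[1],d[0]),.24); plan(p,R)
c=ctrl.camera_info("wrist");pickle.dump({k:np.array(v) for k,v in c.items()},open("w4.pkl","wb"))
im=ctrl.get_image("wrist"); cv2.imwrite("pics/w4b.png",cv2.resize(im[:,:,::-1],(800,600),interpolation=cv2.INTER_CUBIC))
```

```text
target
t 5.0 p [0.6186 0.0961 0.2274] F [ 0.63  0.24 -0.93] M [0.07 0.06 0.07] open 0.0199
d cm [ 6.04 -1.07 -1.1 ] w [0.055 0.015 0.239]
-1.6516825850552301 -2.093124225688217 0.15099367536423505
t 5.0 p [0.6186 0.0961 0.2274] F [ 0.63  0.24 -0.93] M [0.07 0.06 0.07] open 0.0199
d cm [ 1.49 -0.63  0.08] w [0.012 0.015 0.07 ]
t 5.0 p [0.6186 0.0961 0.2274] F [ 0.63  0.24 -0.93] M [0.07 0.06 0.07] open 0.0199
d cm [ 3.04 -0.96 -0.32] w [0.027 0.015 0.127]
t 5.0 p [0.6186 0.0961 0.2274] F [ 0.63  0.24 -0.93] M [0.07 0.06 0.07] open 0.0199
d cm [ 4.56 -1.1  -0.72] w [0.041 0.015 0.184]
```

View pics/w4b.png

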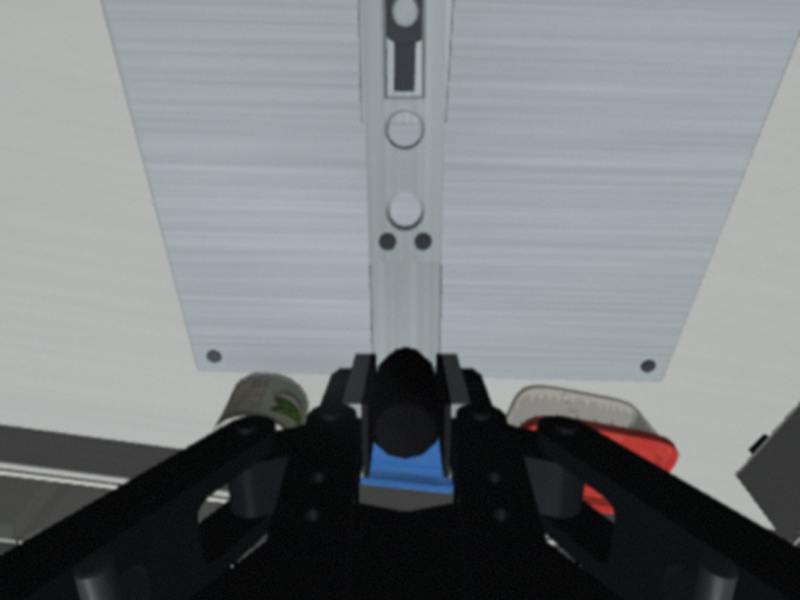

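Emit:
{"op": "send_rows", "data": {"series": [{"tx":0.55,"ty":-0.22,"tz":-0.08,"wx":0.004,"wy":0,"wz":0.023,"jaw":1},{"tx":0.55,"ty":-0.22,"tz":-0.1,"wx":0.004,"wy":0,"wz":0.023,"jaw":1},{"tx":0.55,"ty":-0.2,"tz":-0.13,"wx":0.005,"wy":0,"wz":0.02,"jaw":1},{"tx":0.55,"ty":-0.15,"tz":-0.13,"wx":0.005,"wy":0,"wz":0.02,"jaw":1},{"tx":0.55,"ty":-0.15,"tz":-0.13,"wx":0.005,"wy":0,"wz":0.02,"jaw":1}]}}

```text
t: 5.68
tool_pos: [0.5921, 0.0815, 0.2259]
tool_rot: [-0.115, 2.883, 0.013]
contact_force: [2.6, 0.2, -0.9]
opening: 0.0199
```

Run:
```python
from h import *
pl=PIN+[.0012,.0005]
p,R=goal(pl,.24); plan(p,R)
```

```text
t 5.675 p [0.5921 0.0815 0.2259] F [ 2.64  0.24 -0.91] M [-0.05 -0.25 -0.02] open 0.0199
d cm [ 3.17 -0.53 -0.52] w [0.03  0.016 0.126]
```

Emit:
{"op": "send_rows", "data": {"series": [{"tx":0.55,"ty":-0.12,"tz":-0.18,"wx":0.005,"wy":0,"wz":0.022,"jaw":1},{"tx":0.55,"ty":-0.1,"tz":-0.18,"wx":0.005,"wy":0,"wz":0.022,"jaw":1},{"tx":0.55,"ty":-0.08,"tz":-0.18,"wx":0.005,"wy":0,"wz":0.022,"jaw":1},{"tx":0.55,"ty":-0.05,"tz":-0.18,"wx":0.005,"wy":0,"wz":0.022,"jaw":1},{"tx":0.4,"ty":0,"tz":-0.1,"wx":0.005,"wy":0,"wz":0.02,"jaw":1}]}}

```text
t: 6.3
tool_pos: [0.5626, 0.0761, 0.2271]
tool_rot: [0.055, 2.886, -0.007]
contact_force: [1.3, -2.3, -1.1]
opening: 0.0199
```

Run:
```python
from h import *
pl=PIN+[.0012,.0005]
p,R=goal(pl,.24); plan(p,R)
c=ctrl.camera_info("wrist");pickle.dump({k:np.array(v) for k,v in c.items()},open("w5.pkl","wb"))
im=ctrl.get_image("wrist"); cv2.imwrite("pics/w5b.png",cv2.resize(im[:,:,::-1],(800,600),interpolation=cv2.INTER_CUBIC))
```

```text
t 6.3 p [0.5626 0.0761 0.2271] F [ 1.32 -2.32 -1.05] M [-0.36 -0.13  0.27] open 0.0199
d cm [ 0.29 -0.25  0.35] w [0.003 0.015 0.011]
```

View pics/w5b.png

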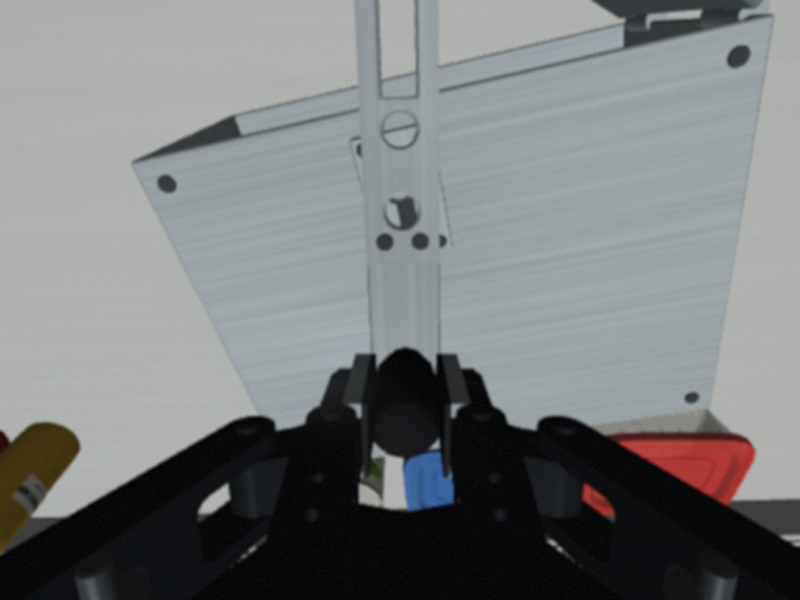

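Run:
```python
from h import *
pl=PIN+[.0012,.0005]
for f in (.24,.18,.13):
  p,R=goal(pl,f); plan(p,R)
im=cv2.imread("pics/w5b.png"); cv2.imwrite("pics/w5c.png",cv2.resize(im[80:270,320:480],None,fx=3,fy=3,interpolation=cv2.INTER_CUBIC))
```

```text
t 6.35 p [0.5621 0.0762 0.2267] F [ 0.13 -0.87 -1.78] M [-0.33  0.1   0.32] open 0.0197
d cm [ 0.22 -0.26  0.33] w [0.003 0.014 0.011]
t 6.35 p [0.5621 0.0762 0.2267] F [ 0.13 -0.87 -1.78] M [-0.33  0.1   0.32] open 0.0197
d cm [ 0.12 -0.26  1.46] w [0.002 0.074 0.011]
t 6.35 p [0.5621 0.0762 0.2267] F [ 0.13 -0.87 -1.78] M [-0.33  0.1   0.32] open 0.0197
d cm [ 0.09 -0.27  2.41] w [0.002 0.124 0.011]
```

View pics/w5c.png

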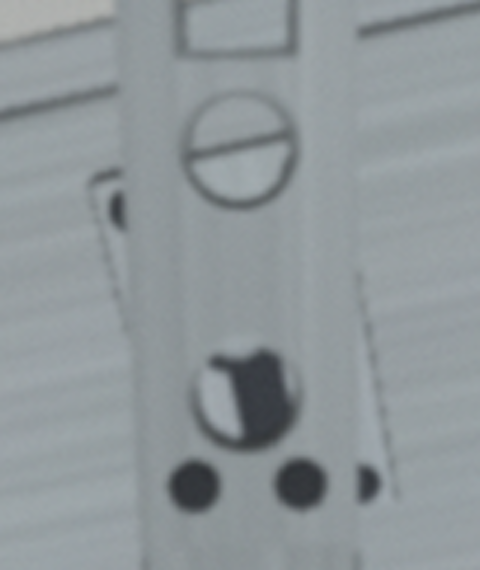

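Emit:
{"op": "send_rows", "data": {"series": [{"tx":0.05,"ty":-0.15,"tz":0.65,"wx":0,"wy":0.031,"wz":0.005,"jaw":1},{"tx":0.03,"ty":-0.12,"tz":0.65,"wx":0,"wy":0.031,"wz":0.005,"jaw":1},{"tx":0,"ty":-0.05,"tz":0.65,"wx":0,"wy":0.031,"wz":0,"jaw":1},{"tx":0,"ty":0,"tz":0.5,"wx":0,"wy":0.03,"wz":0,"jaw":1},{"tx":0,"ty":0,"tz":0,"wx":0,"wy":0,"wz":0,"jaw":1}]}}

```text
t: 6.98
tool_pos: [0.5671, 0.0729, 0.2002]
tool_rot: [0.076, 3.019, 0.0]
contact_force: [0.9, -1.1, -1.3]
opening: 0.0199
```

Run:
```python
from h import *
pl=PIN+[.0012,.0005]
for f in (.13,.1):
  p,R=goal(pl,f); plan(p,R)
c=ctrl.camera_info("wrist");pickle.dump({k:np.array(v) for k,v in c.items()},open("w6.pkl","wb"))
im=ctrl.get_image("wrist")[:,:,::-1]; cv2.imwrite("pics/w6.png",im); cv2.imwrite("pics/w6c.png",cv2.resize(im[50:190,180:340],(686,600),interpolation=cv2.INTER_CUBIC))
```

```text
t 6.975 p [0.5671 0.0729 0.2002] F [ 0.9  -1.15 -1.26] M [-0.17 -0.14  0.05] open 0.0199
d cm [-0.04  0.05 -0.29] w [ 0.003 -0.009 -0.001]
t 6.975 p [0.5671 0.0729 0.2002] F [ 0.9  -1.15 -1.26] M [-0.17 -0.14  0.05] open 0.0199
d cm [-0.11  0.05  0.27] w [ 0.003  0.021 -0.   ]
```

View pics/w6c.png

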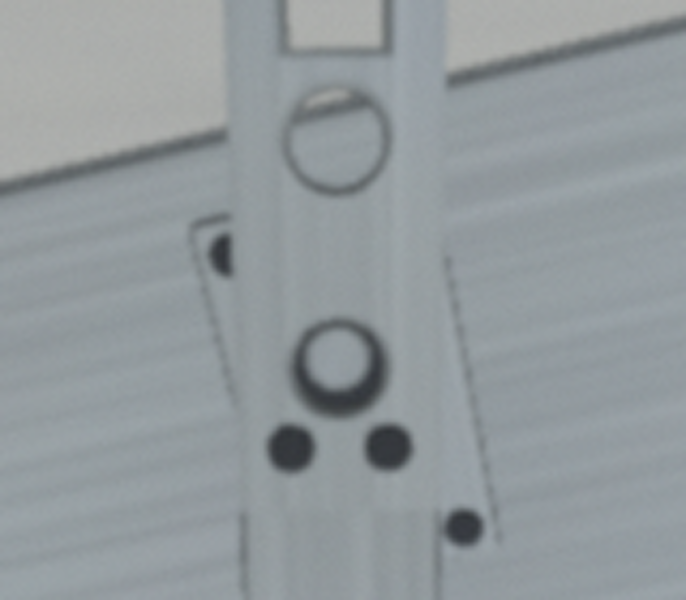

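Run:
```python
from h import *
from scipy.optimize import brentq
c=pickle.load(open("w6.pkl","rb"));p,R,o=tool()
phi=brentq(lambda f:.154+.188*np.sin(f)+K*np.cos(f)-p[2]-.0005,0,.4)
s=160/686
def px(x,y,z): return pix2w(c,180+x*s-.4,50+y*s-.4,z)
zt=.154+.132*np.sin(phi)+.005
pin=px(337,357,.1645)
hole=px(338,368,zt)
print(phi,"tilt",R.as_matrix()[:,2],"pin",pin.round(4),"holetop",hole.round(4))
u=np.array([-R.as_matrix()[0,0],-R.as_matrix()[1,0]]);u/=np.hypot(*u)
# when bar goes level, hole (r=132,h=5 top) moves outwards from pivot
r_now=.132*np.cos(phi)-.005*np.sin(phi)
Hl=hole[:2]+u*(.132-r_now)
e=Hl-pin[:2]; print("u",u,"err along",e@u*1e3,"perp",(e@np.array([-u[1],u[0]]))*1e3)
# second estimate from tool pos
xk=.188*np.cos(phi)-K*np.sin(phi); P=p[:2]-u*xk; print("P",P, "hole",P+.132*u, "pin est",pin[:2])
```

```text
0.11792450858322931 tilt [ 0.12176791 -0.0028002  -0.99255465] pin [0.5147 0.0757 0.1645] holetop [0.5141 0.0759 0.1745]
u [ 0.99872675 -0.05044672] err along 0.8163174548281708 perp 0.12251260265648702
P [0.38344846 0.08215167] hole [0.51528039 0.0754927 ] pin est [0.51473885 0.07571579]
```

Emit:
{"op": "send_rows", "data": {"series": [{"tx":-0.02,"ty":0,"tz":0.28,"wx":0,"wy":0.015,"wz":0,"jaw":1},{"tx":-0.02,"ty":0,"tz":0.28,"wx":0,"wy":0.015,"wz":0,"jaw":1},{"tx":0,"ty":0,"tz":0,"wx":0,"wy":0,"wz":0,"jaw":1}]}}

```text
t: 7.4
tool_pos: [0.5682, 0.073, 0.1951]
tool_rot: [0.076, 3.049, 0.002]
contact_force: [1.3, -1.7, -1.6]
opening: 0.02
```

```bash
cat >> h.py <<'E'
from scipy.optimize import brentq
def stat():
    p,R,o=tool(); phi=brentq(lambda f:.154+.188*np.sin(f)+K*np.cos(f)-p[2],-.2,.5)
    m=R.as_matrix(); u=-m[:2,0]; u=u/np.hypot(*u); P=p[:2]-u*(.188*np.cos(phi)-K*np.sin(phi))
    print("t",round(o["t"],2),"p",p.round(4),"phi_z",round(phi,4),"tilt",round(np.arcsin(m[0,2]*u[0]+m[1,2]*u[1]),4),"P",P.round(4),"hole",(P+.132*u).round(4),"F",np.round(o["contact_force"],1),"M",np.round(o["wrist_torque"],2))
E
python3 -c "
from h import *
stat()"
```

```text
t 7.4 p [0.5682 0.073  0.1951] phi_z 0.086 tilt 0.0911 P [0.3833 0.0823] hole [0.5151 0.0757] F [ 1.3 -1.7 -1.6] M [-0.21 -0.14  0.06]
```

Emit:
{"op": "send_rows", "data": {"series": [{"tx":-0.01,"ty":0,"tz":0.25,"wx":0,"wy":0.013,"wz":0,"jaw":1},{"tx":-0.02,"ty":0,"tz":0.25,"wx":0,"wy":0.013,"wz":0,"jaw":1}]}}

```text
t: 7.65
tool_pos: [0.569, 0.073, 0.1903]
tool_rot: [0.077, 3.076, 0.003]
contact_force: [1.6, 0.1, -0.6]
opening: 0.0201
```

```bash
python3 -c "
from h import *
stat()"
```

```text
t 7.65 p [0.569  0.073  0.1903] phi_z 0.0605 tilt 0.0647 P [0.3831 0.0823] hole [0.5149 0.0757] F [ 1.6  0.1 -0.6] M [-0.15 -0.26  0.1 ]
```

Emit:
{"op": "send_rows", "data": {"series": [{"tx":-0.02,"ty":0,"tz":0.22,"wx":0,"wy":0.012,"wz":0,"jaw":1},{"tx":-0.02,"ty":0,"tz":0.22,"wx":0,"wy":0.012,"wz":0,"jaw":1}]}}

```text
t: 7.9
tool_pos: [0.5698, 0.073, 0.1856]
tool_rot: [0.077, 3.101, 0.004]
contact_force: [2.4, -0.9, -1.3]
opening: 0.0201
```

```bash
python3 -c "
from h import *
stat()"
```

```text
t 7.9 p [0.5698 0.073  0.1856] phi_z 0.0354 tilt 0.0393 P [0.3831 0.0823] hole [0.5149 0.0758] F [ 2.4 -0.9 -1.3] M [-0.21 -0.24  0.08]
```

Emit:
{"op": "send_rows", "data": {"series": [{"tx":-0.02,"ty":0,"tz":0.22,"wx":0,"wy":0.012,"wz":0,"jaw":1},{"tx":-0.02,"ty":0,"tz":0.2,"wx":0,"wy":0.012,"wz":0,"jaw":1},{"tx":0,"ty":0,"tz":0.1,"wx":0,"wy":0.01,"wz":0,"jaw":1}]}}

```text
t: 8.28
tool_pos: [0.5706, 0.073, 0.1801]
tool_rot: [0.078, 3.138, 0.005]
contact_force: [2.1, -1.6, -0.3]
opening: 0.0203
```

```bash
python3 -c "
from h import *
stat()"
```

```text
t 8.28 p [0.5706 0.073  0.1801] phi_z 0.0058 tilt 0.0029 P [0.383  0.0823] hole [0.5148 0.0757] F [ 2.1 -1.6 -0.3] M [-0.14 -0.28  0.11]
```

Emit:
{"op": "send_rows", "data": {"series": [{"tx":0,"ty":0,"tz":0.1,"wx":0,"wy":0,"wz":0,"jaw":1},{"tx":0,"ty":0,"tz":0.05,"wx":0,"wy":0,"wz":0,"jaw":1},{"tx":0,"ty":0,"tz":0,"wx":0,"wy":0,"wz":0,"jaw":1}]}}

```text
t: 8.65
tool_pos: [0.5708, 0.073, 0.1793]
tool_rot: [0.078, 3.138, 0.005]
contact_force: [0.1, -0.7, 0.8]
opening: 0.0199
```

```bash
python3 -c "
from h import *
stat()
im=ctrl.get_image('wrist')[:,:,::-1]; cv2.imwrite('pics/w7c.png',cv2.resize(im[50:190,180:340],(686,600),interpolation=cv2.INTER_CUBIC))
"
```

```text
t 8.65 p [0.5708 0.073  0.1793] phi_z 0.0014 tilt 0.0029 P [0.383  0.0824] hole [0.5149 0.0758] F [ 0.1 -0.7  0.8] M [-0.2  -0.08  0.04]
```

View pics/w7c.png

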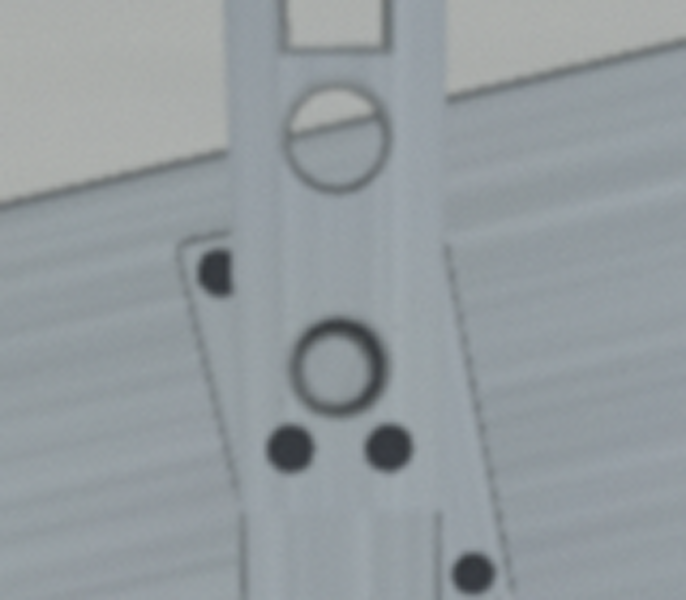

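Emit:
{"op": "send_rows", "data": {"series": [{"tx":0,"ty":0,"tz":0.05,"wx":0,"wy":0,"wz":0,"jaw":1},{"tx":0,"ty":0,"tz":0,"wx":0,"wy":0,"wz":0,"jaw":0.5},{"tx":0,"ty":0,"tz":0,"wx":0,"wy":0,"wz":0,"jaw":0.35},{"tx":0,"ty":0,"tz":0,"wx":0,"wy":0,"wz":0,"jaw":0.35},{"tx":0,"ty":0,"tz":-0.5,"wx":0,"wy":0,"wz":0,"jaw":0.35}]}}

```text
t: 9.32
tool_pos: [0.5694, 0.0734, 0.1827]
tool_rot: [-0.079, -3.14, -0.007]
contact_force: [0.8, -0.3, -0.6]
opening: 0.0557
```

Emit:
{"op": "send_rows", "data": {"series": [{"tx":0,"ty":0,"tz":-2,"wx":0,"wy":0,"wz":0,"jaw":0.35},{"tx":0,"ty":0,"tz":-3,"wx":0,"wy":0,"wz":0,"jaw":0.35},{"tx":0,"ty":0,"tz":-3,"wx":0,"wy":0,"wz":0,"jaw":0.35},{"tx":0.5,"ty":0,"tz":-3,"wx":0,"wy":0,"wz":0,"jaw":0.35},{"tx":0,"ty":0,"tz":0,"wx":0,"wy":0,"wz":0,"jaw":0.35}]}}

```text
t: 9.95
tool_pos: [0.5654, 0.0732, 0.3037]
tool_rot: [0.079, 3.134, 0.007]
contact_force: [0.0, -0.0, -0.1]
opening: 0.0553
```

```bash
python3 -c "
from h import *
stat()
c=ctrl.camera_info('wrist');pickle.dump({k:np.array(v) for k,v in c.items()},open('w8.pkl','wb'))
im=ctrl.get_image('wrist')[:,:,::-1]; cv2.imwrite('pics/w8b.png',cv2.resize(im,(800,600),interpolation=cv2.INTER_CUBIC))
im=ctrl.get_image('scene')[:,:,::-1]; cv2.imwrite('pics/s8.png',cv2.resize(im[160:300,150:320],(729,600),interpolation=cv2.INTER_CUBIC))
"
```

```text
Traceback (most recent call last):
  File "h.py", line 37, in stat
    p,R,o=tool(); phi=brentq(lambda f:.154+.188*np.sin(f)+K*np.cos(f)-p[2],-.2,.5)
                      ~~~~~~^^^^^^^^^^^^^^^^^^^^^^^^^^^^^^^^^^^^^^^^^^^^^^^^^^^^^^
ValueError: f(a) and f(b) must have different signs
```

```bash
python3 -c "
from h import *
c=ctrl.camera_info('wrist');pickle.dump({k:np.array(v) for k,v in c.items()},open('w8.pkl','wb'))
im=ctrl.get_image('wrist')[:,:,::-1]; cv2.imwrite('pics/w8.png',im);cv2.imwrite('pics/w8b.png',cv2.resize(im,(800,600),interpolation=cv2.INTER_CUBIC))
im=ctrl.get_image('scene')[:,:,::-1]; cv2.imwrite('pics/s8.png',cv2.resize(im[160:300,150:320],(729,600),interpolation=cv2.INTER_CUBIC))
"
```

```text
(no output)
```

View pics/w8b.png

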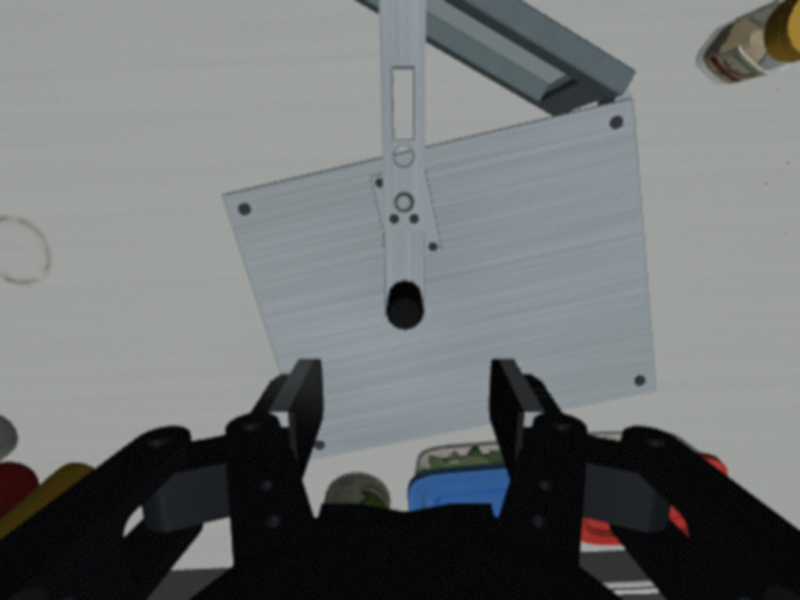

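View pics/s8.png

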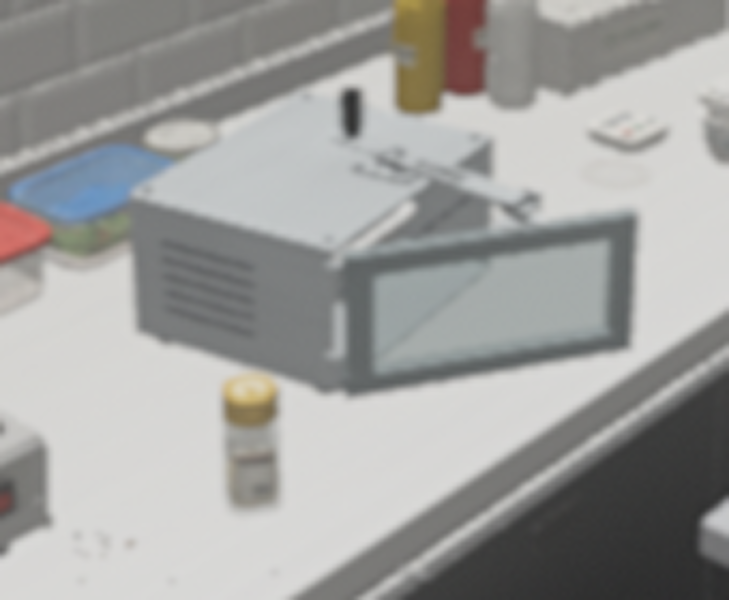

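```bash
python3 -c "
from h import *
c=pickle.load(open('w8.pkl','rb'))
h=pix2w(c,404*.64-.2,202*.64-.2,.159)
for dz in (0,.008,.016):
  k=pix2w(c,405*.64-.2,310*.64-.2,.199+dz); print(dz,k.round(4),np.hypot(*(k-h)[:2]))
print(h); im=cv2.imread('pics/w8.png');cv2.imwrite('pics/w8c.png',cv2.resize(im[75:225,200:320],(480,600),interpolation=cv2.INTER_CUBIC))
"
```

```text
0 [0.5698 0.0739 0.199 ] 0.0544967275721385
0.008 [0.5673 0.074  0.207 ] 0.0520008714125647
0.016 [0.5648 0.0741 0.215 ] 0.049505017168035736
[0.51537822 0.07623702 0.159     ]
```

View pics/w8c.png

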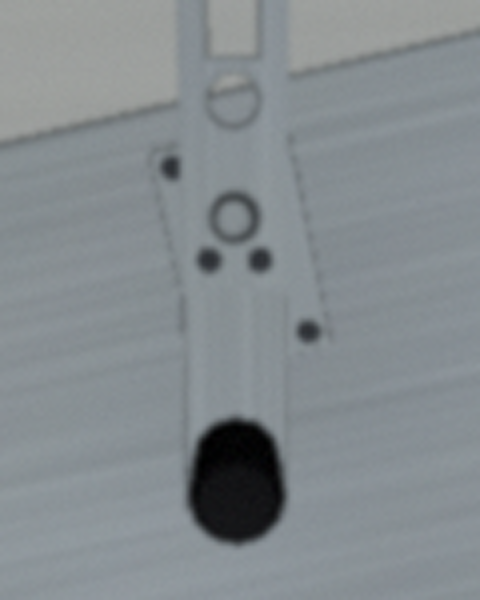

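```bash
python3 -c "
from station import ctrl
print(ctrl.get_obs()['t']); ctrl.finish_job()"
```

```text
10.05
the job is handed in; nothing more can be done
```

The door is now open wider, with the round hole nearest the knob over the pin and the bar lying level. I handed the job in at about 10 s, with the gripper open and clear of everything.

**What I did:** I gripped the knob, tipped the bar up about 0.24 rad and pulled the door to a calculated 0.69–0.70 rad. Through the hole I could see that the pin was nearly centred, within 1 mm. I then lowered the bar in small steps. It passed the 0.08 rad level without any resistance, so it went on first time and no search was needed. The readings I took while lowering never showed more than about 1 N upward on the tool.

**Last checks:**
- **Height:** before release the tool was at 179.3 mm, against 179.4 mm when I first gripped the seated knob.
- **After release:** the pictures show the pin ringed by the hole and the bar level. The jar looked undisturbed and the timer, at the picture's edge, looked in place. The mug is only partly in view, but nothing came near it.
- **Small disagreement:** the picture gives 54.5 mm from hole to knob, where 56 mm is expected. That is within the camera's accuracy.
- **Door angle:** the calculated angle is close to the 0.71 rad upper limit. I didn't measure it again from a picture after release.

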